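# Find the canister with the steel core and hold it out

### The job

One of the two closed sample canisters holds a steel core and is clearly the heavier: lift the blue-lidded one well clear of its steel dish (5 cm or more) and keep it up for a second to feel its weight, stand it back in the same dish and let go, then lift the yellow-lidded one in the same way. Now present the heavier: hold it still and upright over the middle of the green mat, about 10 cm above it, with the lighter one standing released in the dish it came from, and finish the program while still holding it there. Keep both canisters upright throughout and leave everything else where it is.

Things in the scene. Friction and masses are not known exactly. Their poses are not given: they have to be found in the camera images.
- blue_canister: Closed white canister, upright in one of the dishes: 52 mm across, 66 mm tall, then a blue lid 55 mm across (to 78 mm up) and a round blue knob 28 mm across (78 to 108 mm up), to be gripped from above. Origin: centre of the underside; z up. Weighs 0.30-0.35 kg or 0.62-0.74 kg, the yellow-lidded one the other; nothing outside tells which. The core inside has 2 to 6 mm of play.
- blue_canister_knob (a point): Point on the axis of the blue knob, 100 mm above the canister's underside and 8 mm below the knob's top.
- yellow_canister: Closed white canister, upright in one of the dishes: 52 mm across, 66 mm tall, then a yellow lid 55 mm across (to 78 mm up) and a round yellow knob 28 mm across (78 to 108 mm up), to be gripped from above. Origin: centre of the underside; z up. Weighs 0.30-0.35 kg or 0.62-0.74 kg, the blue-lidded one the other; nothing outside tells which. The core inside has 2 to 6 mm of play.
- yellow_canister_knob (a point): Point on the axis of the yellow knob, 100 mm above the canister's underside and 8 mm below the knob's top.
- dish_1: Round shallow steel dish fixed to the bench, 70 mm across, 11 mm tall; inside 62 mm across with its floor 6 mm above the bench, so a canister has 5 mm all round. Origin: centre of the underside. Either canister may be in it.
- dish_2: Round shallow steel dish fixed to the bench, 70 mm across, 11 mm tall; inside 62 mm across with its floor 6 mm above the bench, so a canister has 5 mm all round. Origin: centre of the underside. Either canister may be in it.
- green_mat: Round flat green hand-over mat fixed to the bench, 120 mm across, 3 mm thick. Origin: centre of its underside.
- amber_jar: Bystander, loose: amber glass jar with white cap, 56 mm wide, 85 mm tall. Origin: centre of the underside.
- clear_bottle: Bystander, loose: clear glass bottle with blue cap, 60 mm wide, 125 mm tall. Origin: centre of the underside.
- beaker: Bystander, loose: empty clear plastic beaker, 64 mm wide, 75 mm tall. Origin: centre of the underside.
- spatula: Bystander, loose: spatula, 190 mm long, lying flat. Origin: about the middle of its length.
- brass_weight: Bystander, loose: knobbed brass weight, 30 mm wide, 42 mm tall. Origin: centre of the underside.
- pan_dish: Bystander, loose: shallow aluminium weighing dish, 66 mm wide, 16 mm tall. Origin: centre of the underside.
Mind the look-alikes: they are no part of the job. What is shaped like the blue_canister but red is not meant.

How it is judged:
On the way, in this order (a step that is already met when the one before it is completed fails the run):
1. the blue-lidded canister is held by the fingers, well clear of its dish, the yellow-lidded one standing (contact force between the fingers and blue_canister above 1 N and contact force between blue_canister and dish_1 below 0.05 N and contact force between blue_canister and dish_2 below 0.05 N and height (world z) of blue_canister above 0.045 m and angle between blue_canister's own z axis and vertical below 0.35 rad and distance of yellow_canister from where it was at the start of the episode below 0.015 m and angle between yellow_canister's own z axis and vertical below 0.1 rad and contact force between the fingers and yellow_canister below 0.05 N and (contact force between yellow_canister and dish_1 between 1.5 and 99 N or contact force between yellow_canister and dish_2 between 1.5 and 99 N)), for 0.3 s.
2. the blue-lidded canister stands back in its dish, let go (distance of blue_canister from where it was at the start of the episode below 0.015 m and angle between blue_canister's own z axis and vertical below 0.1 rad and contact force between the fingers and blue_canister below 0.05 N and (contact force between blue_canister and dish_1 between 1.5 and 99 N or contact force between blue_canister and dish_2 between 1.5 and 99 N)), for 0.2 s.
3. the yellow-lidded canister is held by the fingers, well clear of its dish, the blue-lidded one standing (all of step 2 and contact force between the fingers and yellow_canister above 1 N and contact force between yellow_canister and dish_1 below 0.05 N and contact force between yellow_canister and dish_2 below 0.05 N and height (world z) of yellow_canister above 0.045 m and angle between yellow_canister's own z axis and vertical below 0.35 rad), for 0.3 s.
At the end, for the whole second after the job is handed in: Heavier canister in the fingers, still (under 3 cm/s), upright within 0.2 rad, axis within 40 mm of the mat centre, underside 50 to 180 mm above the bench, off both dishes; the lighter (under 4.7 N on its dish) upright and released in its own dish, within 15 mm of its start (((contact force between the fingers and blue_canister above 1 N and contact force between blue_canister and dish_1 below 0.05 N and contact force between blue_canister and dish_2 below 0.05 N and height (world z) of blue_canister between 0.05 and 0.18 m and horizontal distance between blue_canister and green_mat below 0.04 m and angle between blue_canister's own z axis and vertical below 0.2 rad and linear speed of blue_canister below 0.03 m/s and distance of yellow_canister from where it was at the start of the episode below 0.015 m and angle between yellow_canister's own z axis and vertical below 0.1 rad and contact force between the fingers and yellow_canister below 0.05 N and (contact force between yellow_canister and dish_1 between 1.5 and 4.7 N or contact force between yellow_canister and dish_2 between 1.5 and 4.7 N)) or (contact force between the fingers and yellow_canister above 1 N and contact force between yellow_canister and dish_1 below 0.05 N and contact force between yellow_canister and dish_2 below 0.05 N and height (world z) of yellow_canister between 0.05 and 0.18 m and horizontal distance between yellow_canister and green_mat below 0.04 m and angle between yellow_canister's own z axis and vertical below 0.2 rad and linear speed of yellow_canister below 0.03 m/s and distance of blue_canister from where it was at the start of the episode below 0.015 m and angle between blue_canister's own z axis and vertical below 0.1 rad and contact force between the fingers and blue_canister below 0.05 N and (contact force between blue_canister and dish_1 between 1.5 and 4.7 N or contact force between blue_canister and dish_2 between 1.5 and 4.7 N)))); the arm keeps its last pose, push and grip.
It fails at once if a canister is tipped by more than 0.6 rad (angle between any of blue_canister, yellow_canister's own z axis and vertical above 0.6 rad).
It fails at once if a bystander is moved by more than 3 cm (distance of any of amber_jar, clear_bottle, beaker, spatula, brass_weight, pan_dish from where it was at the start of the episode above 0.03 m).
It also fails if it takes over 72 s, if anything falls off the work surface, if the arm or the gripper's body presses on something with over 40 N, if the wrist force passes 120 N, or if a joint passes its speed limit or range.

### The arm

A 6-joint arm with a two-finger parallel gripper is mounted at the origin on the work surface. World frame = base frame: x ahead of the robot, y to its left, z up, the work surface at z = 0. Lengths are in m, angles in rad, forces in N, time in s.
With the tool pointing down it reaches from about 0.25 to 0.725 m from the base axis. Payload 4 kg.
Tool frame: the origin (TCP) lies midway between the tips of the shut fingers; the grasp point (between the pads) lies grip_point_offset behind it (grip_point_offset is the distance from the TCP to the grasp point, in m); z points along the fingers, y is the line along which they close (so a half turn about z gives the same grasp; the last joint's range is limited). The gripper opens to 85 mm and grips with 20 to 120 N. Pads are 22 mm wide; open, the fingers measure 114 mm over their backs; the gripper's body (76 mm by 85 mm) begins 54 mm behind the grasp point. The pads swing forward as they close: fully open they stand 13 mm farther back than shut.
Start: joints at [-1.318, 0.241, 0.005, 1.335, 0, 1.571], TCP at [0.125, -0.484, 0.231] pointing down, gripper open.
Joint ranges: [-2.72, 2.72], [-1.05, 1.87], [-1.09, 1.28], [-1.99, 2.15], [-1.42, 1.44], [-3.14, 3.14]. Speed limits (rad/s): [2.79, 2.79, 3.14, 3.14, 3.14, 3.14].

### API

Orientations are given as a unit quaternion [x, y, z, w].
In Python, from workcell import * gives the robot as it stands. The module is installed in compiled form; this text tells all that it offers.
- The arm moves only by the tool arm_command, never from a script. Its arguments are lists of equal length, an entry for each row: "slide": the shift along the tool's x, y, z in cm, a list of three; "spin": the turn about the tool's z in degrees. A call has exactly 5 rows; each row is the pose to reach, as a shift and turn from the pose commanded when the call began, along the tool's axes at that moment; what a row does not reach only later rows make up. A row lasts 1/8 s, in which the tool goes at most 62.5 mm and 10.7 degrees, less where a joint would pass 70% of its speed; a pose out of reach is approached as far as the arm can. A call with a gripper value outside its range is refused whole. "jaw" is the finger opening in cm, from 0 to 8.54, set as the call begins (left out, the last holds). The fingers move at their own pace and stop on an object; the grip force is fixed at half the most. Time passes only in rows, so rows that repeat a pose let the fingers close, or fill a call up. It gives the time, the measured TCP pose, the force, the opening and the grip force at its end, in the units of the state.
- get_obs(): the state, without advancing time (a new reading comes with each control period).
- camera(name): name is "scene" or "top" or "wrist"; returns a dict with "pixels" (480x640x3 uint8, red, green, blue), "range_z" (480x640 float32, m along the optical axis (not along the pixel's ray), 0 where there is no reading), "intrinsics" (3x3 intrinsics, pixels), "k1" (the pictures are not rectified: a ray, as slopes to the right and down, at radius r is drawn at 1 + k1 r^2 times it, then the intrinsics apply), "rvec" (rotation vector, rad) and "tvec" (3), from world to camera coordinates, as OpenCV has them. Camera axes: x right, y down, z forward; pixel columns grow to the right and rows downward; lengths in m; the calibration is good to about 2 mm. A picture is of the moment at which its call begins.
- job_done(): hands the job in; it is judged then, once.
Trained networks look in a picture, given as the dict that the camera call returned (one of the last four; its "shot" number tells which), for a name from the list of things; names that differ only in an ending like _2 or _b are one class to them, and where a whole thing is asked for, a point or a joint stands for the part that bears it (a point fixed in the world has none). Each returns a list of dicts, best first, with "confidence" (0 to 1); they miss things now and then, are a little off and sometimes report something else, mostly with a low value. They report only what shows in the picture. A call takes as long as a camera call. They do not tell look-alikes from the thing itself.
- recognise(picture, thing): "centre" ([column, row] in pixels, amid what is visible of it).
- landmark_of(picture, thing): "centre" ([column, row] in pixels: a listed point, or the origin of a listed thing).
The state is a dict: "clock": time; "joint_pos": joint angles; "joint_vel": joint speeds; "tau": joint torques, N m; "eef_pos": TCP position; "tool_rot": TCP orientation; "ft_force": force on the tool from outside, world axes, zero at the start; "ft_torque": the same for the moment, N m; "grip_width": finger opening in m; "grasp_force": force on a finger pad.
Only numpy, scipy, OpenCV 4.12 (cv2) and the standard library are available. Lean on these libraries where they do the work, as an engineer would, in place of code of your own. Each camera call takes 0.05 s, during which the arm holds its last target. There are 200 camera calls.

## Working session

There is one attempt and no reset: what is moved stays moved. The work goes in short steps, Python scripts to look and compute and a tool call to move; the robot and the scene stay as the last step left them, time stands still between calls to the robot, and variables do not carry over. Pictures are saved under pics/ and viewed, at most 10 in all, crops included, and the job is handed in when it is done.

Besides the shell and the picture viewer there is one more tool, called by a JSON object that holds its "name" and its "arguments", one argument or row to a line. arm_command: Moves the arm, as the interface text tells. Its arguments: {"type":"object","properties":{"slide":{"type":"array","items":{"type":"array","items":{"type":"number"}}},"spin":{"type":"array","items":{"type":"number"}},"jaw":{"type":"number"}},"required":["slide","spin"]}

```bash
mkdir -p pics; cat > h.py <<'E'
from workcell import *
import numpy as np, cv2
from scipy.spatial.transform import Rotation as R
def und(c,px):
    return cv2.undistortPoints(np.array([[px]],float),np.array(c["intrinsics"],float),np.array([c["k1"],0,0,0.]))[0,0]
def pose(c):
    Rm=R.from_rotvec(np.ravel(c["rvec"])).as_matrix(); return Rm,np.ravel(c["tvec"])
def at_depth(c,px):
    u,v=int(round(px[0])),int(round(px[1]))
    p=c["range_z"][max(v-2,0):v+3,max(u-2,0):u+3]; z=np.median(p[p>0]) if (p>0).any() else np.nan
    Rm,t=pose(c); return Rm.T@(np.r_[und(c,px),1]*z-t)
def at_z(c,px,h):
    Rm,t=pose(c); o=-Rm.T@t; d=Rm.T@np.r_[und(c,px),1]; return o+d*(h-o[2])/d[2]
def save(c,n,crop=None,f=1):
    im=c["pixels"][:,:,::-1]
    if crop: im=im[crop[1]:crop[3],crop[0]:crop[2]]
    cv2.imwrite("pics/"+n,cv2.resize(im,None,fx=f,fy=f,interpolation=cv2.INTER_CUBIC))
E
python3 - <<'E'
from h import *
np.set_printoptions(precision=4,suppress=True)
for n in("top","scene"):
    c=camera(n); save(c,n+"0.png")
    for t,h in(("blue_canister_knob",.106),("yellow_canister_knob",.106),("dish_1",0),("green_mat",0),("amber_jar",0),("clear_bottle",0),("beaker",0),("spatula",0),("brass_weight",0),("pan_dish",0)):
        for d in landmark_of(c,t)[:3]: print(n,t,round(d["confidence"],2),np.round(d["centre"],1),at_z(c,d["centre"],h)[:2],at_depth(c,d["centre"]))
print(get_obs())
import workcell; print([k for k in dir(workcell) if not k.startswith('_')])
try: print(grip_point_offset)
except Exception as e: print(e)
E
```

```text
top blue_canister_knob 0.89 [278.5 200.2] [0.6244 0.0838] [0.6236 0.0835 0.1088]
top blue_canister_knob 0.83 [187.4 286.9] [0.4762 0.2298] [0.4759 0.2291 0.1087]
top blue_canister_knob 0.6 [192.  216.3] [0.5954 0.2296] [0.5933 0.2271 0.1147]
top yellow_canister_knob 0.62 [326.8 237.6] [0.5608 0.0019] [0.5591 0.0019 0.1144]
top yellow_canister_knob 0.28 [206.9 230.1] [0.5718 0.2026] [0.5767 0.2083 0.0834]
top dish_1 0.81 [208.7 229. ] [0.5971 0.226 ] [0.579  0.2056 0.0821]
top dish_1 0.72 [326.1 252. ] [0.555  0.0025] [0.5403 0.0028 0.0846]
top green_mat 0.72 [434.9 284. ] [ 0.4965 -0.1998] [ 0.4962 -0.1991  0.0032]
top amber_jar 0.65 [273.3 166.2] [0.7233 0.1067] [0.7051 0.1009 0.0501]
top amber_jar 0.35 [208.9 232.1] [0.591  0.2252] [0.5766 0.2085 0.0678]
top clear_bottle 0.78 [372.4 158.9] [ 0.74   -0.0863] [ 0.7081 -0.0777  0.0837]
top beaker 0.81 [186.9 171.6] [0.7118 0.2763] [0.6919 0.2589 0.0571]
top beaker 0.3 [371.4 158. ] [ 0.7418 -0.0843] [ 0.7094 -0.0758  0.0846]
top spatula 0.92 [456.2 168.5] [ 0.7227 -0.2504] [ 0.7176 -0.2464  0.014 ]
top brass_weight 0.47 [264.3 340.1] 
[... 1170 characters left out ...]
1] [ 0.3688 -0.0859  0.0036]
scene pan_dish 0.18 [307.4 224. ] [ 0.5256 -0.0645] [0.5574 0.0006 0.1122]
{'clock': 1.1, 'joint_pos': array([-1.318 ,  0.2406,  0.005 ,  1.3352,  0.    ,  1.5708]), 'joint_vel': array([ 0.0007, -0.0009, -0.0005, -0.0011,  0.0015,  0.0004]), 'tau': array([  0.    , -37.2221,  25.2696,   0.0013,  -0.0002,   0.    ]), 'eef_pos': array([ 0.1251, -0.4841,  0.2313]), 'tool_rot': array([ 0.992,  0.126,  0.   , -0.   ]), 'ft_force': array([-0.0095, -0.314 ,  0.3375]), 'ft_torque': array([0.0182, 0.0175, 0.0014]), 'grasp_force': 0.0, 'grip_width': 0.08523018440303128}
['Unreachable', 'camera', 'get_obs', 'grip_point_offset', 'job_done', 'landmark_of', 'recognise']
0.0187
```

View pics/top0.png

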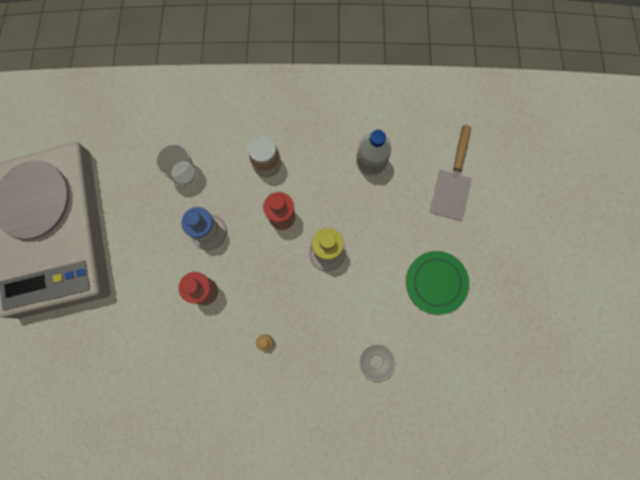

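View pics/scene0.png

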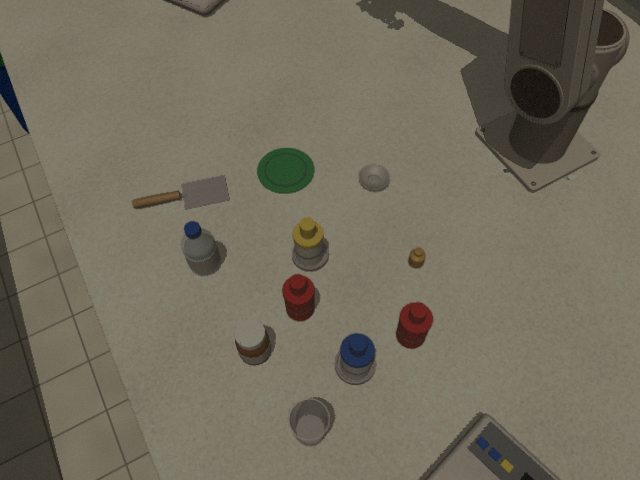

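Blue-lidded candidates in the top view are blue (196,220), red look-alikes (279,207) and (196,288), yellow (327,242), and the blue-capped bottle (375,150). By description I choose the blue one in the dish, at about (0.595, 0.230). The yellow one is at about (0.558, 0.001), and both cameras agree on both positions. I'll check the choice up close with the wrist camera.

{"name": "arm_command", "arguments": {
  "slide": [
    [4.4,-4,0],
    [8.8,-8,0],
    [13.2,-12,0],
    [17.6,-16,0],
    [22,-20,0]
  ],
  "spin": [0,0,0,0,0],
  "jaw": 6
}}

```text
clock: 1.72
eef_pos: [0.2889, -0.234, 0.2316]
tool_rot: [0.992, 0.126, 0.001, 0.0]
ft_force: [1.5, -0.3, 0.7]
grip_width: 0.0602
grasp_force: 0.0
```

{"name": "arm_command", "arguments": {
  "slide": [
    [4.4,-4,0],
    [8.8,-8,0],
    [13.2,-12,0],
    [17.6,-16,0],
    [22,-20,0]
  ],
  "spin": [0,0,0,0,0]
}}

```text
clock: 2.35
eef_pos: [0.452, 0.0151, 0.2316]
tool_rot: [0.992, 0.126, 0.001, 0.0]
ft_force: [0.4, -1.3, -0.3]
grip_width: 0.0602
grasp_force: 0.0
```

```bash
cat >> h.py <<'E'
def go(x,y,z):
    o=get_obs(); M=R.from_quat(o["tool_rot"]).as_matrix()
    print("t",o["clock"],"tcp",np.round(o["eef_pos"],4),"yaw",np.round(np.degrees(np.arctan2(M[1,0],M[0,0])),2),"J",np.round(o["joint_pos"],3),"F",np.round(o["ft_force"],2),"w",o["grip_width"],"g",o["grasp_force"])
    print("slide cm",np.round(100*M.T@(np.array([x,y,z])-o["eef_pos"]),2))
E
python3 -c "
from h import *
go(.595,.230,.231)"
```

```text
t 2.35 tcp [0.452  0.0151 0.2316] yaw 14.51 J [ 0.034  0.145 -0.113  1.311 -0.     2.922] F [ 0.4  -1.29 -0.32] w 0.06015518450057279 g 0.0
slide cm [ 19.23 -17.22   0.07]
```

{"name": "arm_command", "arguments": {
  "slide": [
    [3.9,-3.5,0],
    [7.8,-7,0],
    [11.6,-10.4,0],
    [15.4,-13.8,0],
    [19.2,-17.2,0]
  ],
  "spin": [-10,-20,-30,-40,-50]
}}

```text
clock: 2.98
eef_pos: [0.5947, 0.2293, 0.2312]
tool_rot: [0.844, 0.536, 0.0, 0.0]
ft_force: [0.1, -0.3, 0.6]
grip_width: 0.0599
grasp_force: 0.0
```

```bash
python3 - <<'E'
from h import *
c=camera("wrist"); save(c,"w1.png")
for t in("blue_canister_knob","blue_canister"):
    for d in (landmark_of(c,t))[:3]: print(t,d["confidence"],d["centre"],at_z(c,d["centre"],.106 if 'knob' in t else .006),at_depth(c,d["centre"]))
go(.595,.230,.087)
# blue knob top from depth
def top(c,zlo=.108,zhi=.12):
    v,u=np.nonzero(c["range_z"]>0); P=np.array([u,v],float).T
    K=np.array(c["intrinsics"]); n=cv2.undistortPoints(P[:,None],K,np.array([c["k1"],0,0,0.]))[:,0]
    z=c["range_z"][v,u]; Rm,t=pose(c); W=(np.c_[n,np.ones(len(n))]*z[:,None]-t)@Rm
    return W,u,v
W,u,v=top(c); m=(W[:,2]>.106)&(W[:,2]<.122)&(np.hypot(W[:,0]-.595,W[:,1]-.23)<.03)
print(m.sum(),W[m].mean(0),W[m].min(0),W[m].max(0))
E
```

```text
blue_canister_knob 0.97 [321.0, 235.0] [0.59405297 0.22741745 0.106     ] [0.5949238  0.22928555 0.11399672]
blue_canister_knob 0.86 [202.9, 288.7] [0.48238872 0.22748513 0.106     ] [0.48344148 0.22795222 0.10800161]
blue_canister_knob 0.68 [366.4, 381.4] [0.57249056 0.08231735 0.106     ] [0.55857047 0.0253277  0.03251665]
blue_canister 0.88 [230.5, 254.6] [0.47993678 0.22709321 0.006     ] [0.50547003 0.23829775 0.07153705]
blue_canister 0.61 [391.6, 304.6] [0.62279029 0.09100819 0.006     ] [0.62306144 0.21962664 0.2437336 ]
blue_canister 0.57 [321.1, 213.3] [0.59376092 0.22634975 0.006     ] [0.60002973 0.23989153 0.08428217]
t 3.125 tcp [0.5943 0.2299 0.2292] yaw 64.62 J [0.369 0.527 0.422 1.468 0.    2.383] F [-1.09 -0.17 -0.48] w 0.06018151752810496 g 0.0
slide cm [ 0.07  0.08 14.22]
942 [0.59321874 0.22829653 0.11350073] [0.57911589 0.21378761 0.10615143] [0.60668202 0.24099237 0.11582455]
```

View pics/w1.png

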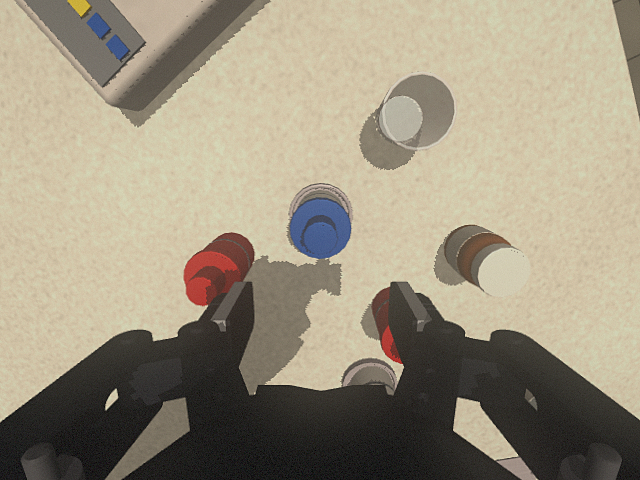

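The wrist view shows the blue lid and knob at (320,235), in a steel dish. The red look-alikes are to the left and right. The tool is centred within about 1 mm, so I descend.

{"name": "arm_command", "arguments": {
  "slide": [
    [0,0,4],
    [0,0,8],
    [0,0,12],
    [0,0,14.2],
    [0,0,14.2]
  ],
  "spin": [0,0,0,0,0]
}}

```text
clock: 3.75
eef_pos: [0.5918, 0.226, 0.0875]
tool_rot: [0.846, 0.533, -0.003, -0.0]
ft_force: [-1.0, 0.4, 0.6]
grip_width: 0.0598
grasp_force: 0.0
```

{"name": "arm_command", "arguments": {
  "slide": [
    [0,0,0],
    [0,0,0],
    [0,0,0],
    [0,0,0],
    [0,0,0]
  ],
  "spin": [0,0,0,0,0],
  "jaw": 0
}}

```text
clock: 4.38
eef_pos: [0.5947, 0.2283, 0.0916]
tool_rot: [0.846, 0.534, 0.002, 0.0]
ft_force: [-2.0, 0.6, 7.2]
grip_width: 0.0257
grasp_force: 59.3
```

```bash
python3 - <<'E'
from h import *
go(.595,.230,.087)
E
```

```text
t 4.375 tcp [0.5947 0.2283 0.0916] yaw 64.49 J [0.367 0.593 0.17  1.145 0.    2.382] F [-2.03  0.6   7.19] w 0.025671965551409954 g 59.305962324142456
slide cm [ 0.16 -0.05  0.46]
```

{"name": "arm_command", "arguments": {
  "slide": [
    [0,0,-0.7],
    [0,0,-2],
    [0,0,-4],
    [0,0,-6],
    [0,0,-7.5]
  ],
  "spin": [0,0,0,0,0]
}}

```text
clock: 5.0
eef_pos: [0.594, 0.2277, 0.1652]
tool_rot: [0.846, 0.533, 0.0, 0.0]
ft_force: [0.4, -0.1, -5.5]
grip_width: 0.0261
grasp_force: 59.5
```

{"name": "arm_command", "arguments": {
  "slide": [
    [0,0,0],
    [0,0,0],
    [0,0,0],
    [0,0,0],
    [0,0,0]
  ],
  "spin": [0,0,0,0,0]
}}

```text
clock: 5.62
eef_pos: [0.5938, 0.2277, 0.1639]
tool_rot: [0.846, 0.533, -0.0, -0.0]
ft_force: [0.3, 0.1, -5.8]
grip_width: 0.0263
grasp_force: 59.6
```

{"name": "arm_command", "arguments": {
  "slide": [
    [0,0,0],
    [0,0,0],
    [0,0,0],
    [0,0,0],
    [0,0,0]
  ],
  "spin": [0,0,0,0,0]
}}

```text
clock: 6.25
eef_pos: [0.5939, 0.2278, 0.1643]
tool_rot: [0.846, 0.534, -0.0, -0.0]
ft_force: [-0.6, -0.5, -6.6]
grip_width: 0.0262
grasp_force: 59.6
```

```bash
python3 - <<'E'
from h import *
f=[]
for n in("scene","wrist","wrist","wrist"):
    c=camera(n); f.append(get_obs()["ft_force"])
    if n=="scene":
        save(c,"lift1.png",(200,180,520,420),2)
        for t in("blue_canister_knob","blue_canister"):
            for d in landmark_of(c,t)[:3]: print(t,d["confidence"],d["centre"],at_depth(c,d["centre"]))
print(np.mean(f,0),f); go(.595,.230,.092)
E
```

```text
blue_canister_knob 0.96 [296.8, 286.6] [0.62866078 0.09436678 0.10623034]
blue_canister_knob 0.81 [359.8, 324.5] [0.59481198 0.22674135 0.18469084]
blue_canister_knob 0.68 [419.2, 310.6] [0.48106267 0.2277838  0.1073166 ]
blue_canister 0.78 [411.1, 333.7] [0.49850261 0.24139412 0.06127132]
blue_canister 0.64 [302.1, 301.8] [0.62841445 0.1095176  0.0760548 ]
blue_canister 0.55 [355.8, 347.3] [0.61028141 0.24394395 0.15471517]
[-0.42570978  0.04298466 -6.71782144] [array([ 0.03705112, -0.11100083, -6.5930846 ]), array([-0.57067454,  0.21731255, -6.45898238]), array([-1.22755275,  0.33151684, -6.72281191]), array([ 0.05833706, -0.26588992, -7.09640686])]
t 6.55 tcp [0.5939 0.2278 0.1643] yaw 64.48 J [ 0.366  0.545  0.284  1.31  -0.     2.382] F [ 0.06 -0.27 -7.1 ] w 0.026536121174908323 g 59.5734304189682
slide cm [0.25 0.   7.23]
```

View pics/lift1.png

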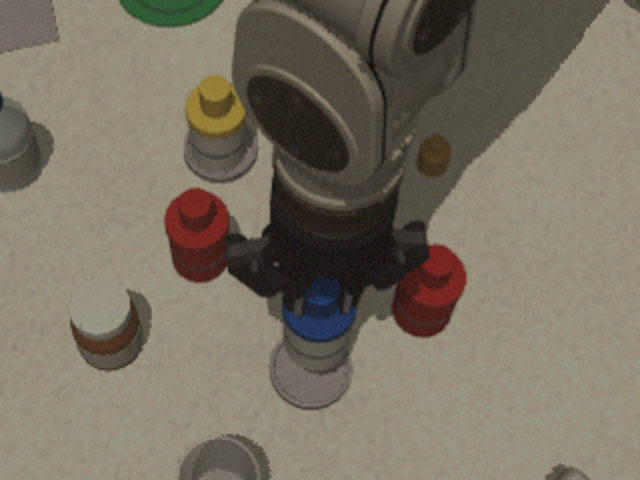

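Blue weighs about 6.6 N when lifted, and the picture shows it upright and clear of its dish. I put it back now.

{"name": "arm_command", "arguments": {
  "slide": [
    [0,0,2],
    [0,0,4],
    [0,0,6],
    [0,0,6.8],
    [0,0,7.2]
  ],
  "spin": [0,0,0,0,0]
}}

```text
clock: 7.18
eef_pos: [0.5939, 0.2278, 0.0921]
tool_rot: [0.846, 0.533, -0.0, -0.0]
ft_force: [-0.3, 0.4, -5.7]
grip_width: 0.0262
grasp_force: 59.5
```

{"name": "arm_command", "arguments": {
  "slide": [
    [0,0,0.1],
    [0,0,0.2],
    [0,0,0.2],
    [0,0,0.2],
    [0,0,0.2]
  ],
  "spin": [0,0,0,0,0]
}}

```text
clock: 7.8
eef_pos: [0.5945, 0.2282, 0.0917]
tool_rot: [0.846, 0.534, 0.001, 0.0]
ft_force: [-2.4, -0.2, 2.8]
grip_width: 0.0258
grasp_force: 60.4
```

{"name": "arm_command", "arguments": {
  "slide": [
    [0,0,0],
    [0,0,0],
    [0,0,0],
    [0,0,0],
    [0,0,0]
  ],
  "spin": [0,0,0,0,0],
  "jaw": 6
}}

```text
clock: 8.43
eef_pos: [0.594, 0.2278, 0.0903]
tool_rot: [0.846, 0.533, 0.0, 0.0]
ft_force: [-0.1, -0.0, 0.5]
grip_width: 0.0599
grasp_force: 0.0
```

{"name": "arm_command", "arguments": {
  "slide": [
    [0,0,-2],
    [0,0,-5],
    [0,0,-9],
    [0,0,-12],
    [0,0,-14]
  ],
  "spin": [0,0,0,0,0]
}}

```text
clock: 9.05
eef_pos: [0.5944, 0.228, 0.2324]
tool_rot: [0.846, 0.534, 0.001, 0.0]
ft_force: [0.1, -0.4, -0.4]
grip_width: 0.0598
grasp_force: 0.0
```

```bash
python3 - <<'E'
from h import *
c=camera("wrist")
for d in landmark_of(c,"blue_canister_knob")[:2]: print(d["confidence"],d["centre"],at_z(c,d["centre"],.106),at_depth(c,d["centre"]))
go(.558,.0012,.231)
E
```

```text
0.95 [203.2, 285.6] [0.48358785 0.22911205 0.106     ] [0.48454387 0.22951827 0.10784539]
0.75 [320.2, 234.4] [0.59353611 0.22670213 0.106     ] [0.59437879 0.22846628 0.11370084]
t 9.15 tcp [0.5953 0.2283 0.2335] yaw 64.49 J [ 0.366  0.52   0.421  1.466 -0.     2.382] F [0.27 0.4  0.41] w 0.06012484235652996 g 0.0
slide cm [-22.11   6.41   0.18]
```

Blue is back within 1 mm and released. Next is yellow.

{"name": "arm_command", "arguments": {
  "slide": [
    [-4.4,1.3,0],
    [-8.8,2.6,0],
    [-13.2,3.9,0],
    [-17.6,5.2,0],
    [-22,6.4,0]
  ],
  "spin": [0,0,0,0,0]
}}

```text
clock: 9.78
eef_pos: [0.556, 0.0003, 0.2289]
tool_rot: [0.846, 0.534, -0.001, -0.0]
ft_force: [0.0, -0.7, 0.0]
grip_width: 0.0599
grasp_force: 0.0
```

```bash
python3 - <<'E'
from h import *
c=camera("wrist"); save(c,"w2.png")
for d in landmark_of(c,"yellow_canister_knob")[:2]: print(d["confidence"],d["centre"],at_z(c,d["centre"],.106),at_depth(c,d["centre"]))
v,u=np.nonzero(c["range_z"]>0); P=np.array([u,v],float).T
n=cv2.undistortPoints(P[:,None],np.array(c["intrinsics"]),np.array([c["k1"],0,0,0.]))[:,0]
Rm,t=pose(c); W=(np.c_[n,np.ones(len(n))]*c["range_z"][v,u][:,None]-t)@Rm
m=(W[:,2]>.106)&(W[:,2]<.122)&(np.hypot(W[:,0]-.557,W[:,1]-.001)<.03)
print(m.sum(),W[m].mean(0),W[m].min(0),W[m].max(0))
go(.558,.001,.092)
E
```

```text
0.83 [324.9, 232.6] [ 0.55897407 -0.00063926  0.106     ] [0.55972863 0.00113503 0.11366989]
0.65 [497.3, 208.6] [ 0.69181666 -0.04202077  0.106     ] [ 0.71395214 -0.063334    0.05096518]
957 [0.5577478  0.00135925 0.11351512] [ 0.54386748 -0.01316029  0.10642747] [0.57107986 0.01441851 0.11614754]
t 9.875 tcp [ 0.5555 -0.0023  0.2292] yaw 64.16 J [-3.000e-03  3.540e-01  1.560e-01  1.375e+00 -1.000e-03  2.018e+00] F [ 1.1  -0.    0.39] w 0.05989505685745227 g 0.0
slide cm [ 0.44  0.1  13.72]
```

View pics/w2.png

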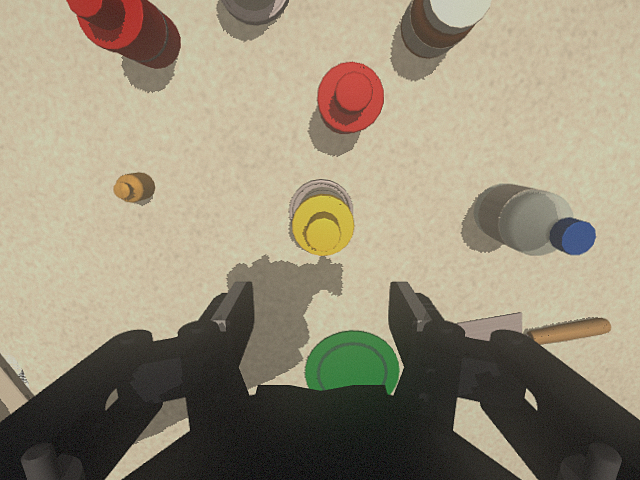

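The view shows the yellow lid and knob at (322,232), in its dish and between the fingers. I descend.

{"name": "arm_command", "arguments": {
  "slide": [
    [0,0,4],
    [0,0,8],
    [0,0,12],
    [0,0,14],
    [0,0,14]
  ],
  "spin": [0,0,0,0,0]
}}

```text
clock: 10.5
eef_pos: [0.5547, 0.0024, 0.0875]
tool_rot: [0.846, 0.534, -0.002, -0.002]
ft_force: [0.5, 0.8, -0.1]
grip_width: 0.0597
grasp_force: 0.0
```

{"name": "arm_command", "arguments": {
  "slide": [
    [0,0,0],
    [0,0,0],
    [0,0,0],
    [0,0,0],
    [0,0,0]
  ],
  "spin": [0,0,0,0,0],
  "jaw": 0
}}

```text
clock: 11.12
eef_pos: [0.5583, 0.0018, 0.0918]
tool_rot: [0.846, 0.534, 0.002, 0.001]
ft_force: [0.5, 0.5, 5.5]
grip_width: 0.0264
grasp_force: 59.7
```

{"name": "arm_command", "arguments": {
  "slide": [
    [0,0,-0.7],
    [0,0,-2],
    [0,0,-4],
    [0,0,-6],
    [0,0,-7.5]
  ],
  "spin": [0,0,0,0,0]
}}

```text
clock: 11.75
eef_pos: [0.5568, 0.0016, 0.1663]
tool_rot: [0.846, 0.533, -0.0, -0.0]
ft_force: [-0.3, -0.6, -3.7]
grip_width: 0.0259
grasp_force: 59.3
```

{"name": "arm_command", "arguments": {
  "slide": [
    [0,0,0],
    [0,0,0],
    [0,0,0],
    [0,0,0],
    [0,0,0]
  ],
  "spin": [0,0,0,0,0]
}}

```text
clock: 12.38
eef_pos: [0.5567, 0.0017, 0.1649]
tool_rot: [0.846, 0.533, -0.0, -0.0]
ft_force: [-0.1, -1.0, -3.1]
grip_width: 0.0259
grasp_force: 59.3
```

{"name": "arm_command", "arguments": {
  "slide": [
    [0,0,0],
    [0,0,0],
    [0,0,0],
    [0,0,0],
    [0,0,0]
  ],
  "spin": [0,0,0,0,0]
}}

```text
clock: 13.0
eef_pos: [0.5569, 0.0017, 0.1653]
tool_rot: [0.846, 0.533, 0.0, 0.0]
ft_force: [0.3, -0.9, -2.7]
grip_width: 0.0261
grasp_force: 59.3
```

```bash
python3 - <<'E'
from h import *
f=[]
for n in("scene","wrist","wrist","wrist"):
    c=camera(n); f.append(get_obs()["ft_force"])
    if n=="scene":
        for d in landmark_of(c,"yellow_canister_knob")[:2]: print(d["confidence"],d["centre"],at_depth(c,d["centre"]))
print(np.mean(f,0)); go(.558,.001,.092)
E
```

```text
0.7 [309.7, 197.8] [0.55119258 0.00151094 0.18648733]
[-0.06157624 -0.12998454 -3.25332032]
t 13.25 tcp [0.5569 0.0017 0.1653] yaw 64.49 J [0.003 0.388 0.037 1.22  0.    2.019] F [-0.42 -0.38 -2.62] w 0.026463006037799157 g 59.32095408439636
slide cm [-0.01  0.13  7.33]
```

Yellow reads about 3.2 N against 6.6 N for blue, so blue is the heavier. I put yellow back.

{"name": "arm_command", "arguments": {
  "slide": [
    [0,0,2],
    [0,0,4],
    [0,0,6],
    [0,0,6.8],
    [0,0,7.2]
  ],
  "spin": [0,0,0,0,0]
}}

```text
clock: 13.88
eef_pos: [0.557, 0.0017, 0.0932]
tool_rot: [0.846, 0.533, -0.0, -0.0]
ft_force: [0.9, -0.0, -2.3]
grip_width: 0.0263
grasp_force: 59.3
```

{"name": "arm_command", "arguments": {
  "slide": [
    [0,0,0.1],
    [0,0,0.2],
    [0,0,0.2],
    [0,0,0.2],
    [0,0,0.2]
  ],
  "spin": [0,0,0,0,0]
}}

```text
clock: 14.5
eef_pos: [0.5574, 0.0016, 0.0919]
tool_rot: [0.846, 0.533, 0.001, 0.0]
ft_force: [0.0, -0.0, -1.2]
grip_width: 0.026
grasp_force: 59.4
```

{"name": "arm_command", "arguments": {
  "slide": [
    [0,0,0],
    [0,0,0],
    [0,0,0],
    [0,0,0],
    [0,0,0]
  ],
  "spin": [0,0,0,0,0],
  "jaw": 6
}}

```text
clock: 15.12
eef_pos: [0.5569, 0.0017, 0.0913]
tool_rot: [0.846, 0.533, -0.0, 0.0]
ft_force: [0.0, 0.7, -0.0]
grip_width: 0.06
grasp_force: 0.0
```

{"name": "arm_command", "arguments": {
  "slide": [
    [0,0,-2],
    [0,0,-5],
    [0,0,-9],
    [0,0,-12],
    [0,0,-14]
  ],
  "spin": [0,0,0,0,0]
}}

```text
clock: 15.75
eef_pos: [0.5575, 0.0017, 0.2332]
tool_rot: [0.846, 0.533, 0.001, 0.001]
ft_force: [-0.2, -0.1, 0.2]
grip_width: 0.0601
grasp_force: 0.0
```

```bash
python3 - <<'E'
from h import *
c=camera("wrist")
for d in landmark_of(c,"yellow_canister_knob")[:1]: print(d["confidence"],d["centre"],at_z(c,d["centre"],.106),at_depth(c,d["centre"]))
go(.5944,.2285,.231)
E
```

```text
0.82 [324.2, 233.6] [ 0.55968972 -0.00071786  0.106     ] [0.56045542 0.00111288 0.11385601]
t 15.85 tcp [0.5584 0.0017 0.2341] yaw 64.49 J [0.003 0.352 0.165 1.379 0.    2.019] F [ 0.43  0.21 -0.6 ] w 0.05982049333515185 g 0.0
slide cm [22.02 -6.53  0.33]
```

{"name": "arm_command", "arguments": {
  "slide": [
    [4.4,-1.3,0],
    [8.8,-2.6,0],
    [13.2,-3.9,0],
    [17.6,-5.2,0],
    [22,-6.4,0]
  ],
  "spin": [0,0,0,0,0]
}}

```text
clock: 16.48
eef_pos: [0.5935, 0.2291, 0.2297]
tool_rot: [0.846, 0.533, -0.001, -0.0]
ft_force: [1.0, -0.2, 0.1]
grip_width: 0.0597
grasp_force: 0.0
```

{"name": "arm_command", "arguments": {
  "slide": [
    [0,0,4],
    [0,0,8],
    [0,0,12],
    [0,0,13.9],
    [0,0,13.9]
  ],
  "spin": [0,0,0,0,0]
}}

```text
clock: 17.1
eef_pos: [0.5915, 0.2269, 0.0887]
tool_rot: [0.846, 0.534, -0.003, -0.001]
ft_force: [-0.1, 0.3, -0.2]
grip_width: 0.0602
grasp_force: 0.0
```

{"name": "arm_command", "arguments": {
  "slide": [
    [0,0,0],
    [0,0,0],
    [0,0,0],
    [0,0,0],
    [0,0,0]
  ],
  "spin": [0,0,0,0,0],
  "jaw": 0
}}

```text
clock: 17.73
eef_pos: [0.5945, 0.2283, 0.0939]
tool_rot: [0.846, 0.534, 0.001, 0.0]
ft_force: [-2.6, 0.7, 5.7]
grip_width: 0.0256
grasp_force: 59.7
```

{"name": "arm_command", "arguments": {
  "slide": [
    [0,0,-1],
    [0,0,-3],
    [0,0,-6],
    [0,0,-9],
    [0,0,-11]
  ],
  "spin": [0,0,0,0,0]
}}

```text
clock: 18.35
eef_pos: [0.5938, 0.2274, 0.2027]
tool_rot: [0.846, 0.533, -0.001, 0.0]
ft_force: [0.5, 0.5, -5.3]
grip_width: 0.0263
grasp_force: 59.6
```

```bash
python3 - <<'E'
from h import *
go(.40,.10,.193); go(.5,-.201,.193)
E
```

```text
t 18.35 tcp [0.5938 0.2274 0.2027] yaw 64.47 J [ 0.366  0.53   0.358  1.401 -0.     2.382] F [ 0.53  0.53 -5.28] w 0.02627195584101437 g 59.554288387298584
slide cm [-19.85 -11.99   0.99]
t 18.35 tcp [0.5938 0.2274 0.2027] yaw 64.47 J [ 0.366  0.53   0.358  1.401 -0.     2.382] F [ 0.53  0.53 -5.28] w 0.02627195584101437 g 59.554288387298584
slide cm [-42.7   10.     1.01]
```

{"name": "arm_command", "arguments": {
  "slide": [
    [0,0,-1],
    [0,0,-2.5],
    [0,0,-4],
    [0,0,-5],
    [0,0,-5]
  ],
  "spin": [0,0,0,0,0]
}}

```text
clock: 18.98
eef_pos: [0.5945, 0.228, 0.2535]
tool_rot: [0.846, 0.534, 0.001, 0.0]
ft_force: [-0.1, 0.5, -5.3]
grip_width: 0.0257
grasp_force: 59.7
```

{"name": "arm_command", "arguments": {
  "slide": [
    [-1,0.2,0],
    [-3,0.7,0],
    [-6,1.4,0],
    [-9,2.1,0],
    [-12,2.8,0]
  ],
  "spin": [0,0,0,0,0]
}}

```text
clock: 19.6
eef_pos: [0.5664, 0.1057, 0.2515]
tool_rot: [0.846, 0.533, -0.001, -0.0]
ft_force: [-0.1, 0.9, -5.6]
grip_width: 0.0259
grasp_force: 59.5
```

{"name": "arm_command", "arguments": {
  "slide": [
    [-3.4,0.8,0],
    [-6.8,1.6,0],
    [-10.2,2.4,0],
    [-13.6,3.2,0],
    [-17,4,0]
  ],
  "spin": [0,0,0,0,0]
}}

```text
clock: 20.23
eef_pos: [0.529, -0.0648, 0.2517]
tool_rot: [0.846, 0.533, -0.001, -0.0]
ft_force: [0.6, -0.2, -5.5]
grip_width: 0.0257
grasp_force: 59.6
```

{"name": "arm_command", "arguments": {
  "slide": [
    [-3.4,0.8,0],
    [-6.8,1.6,0],
    [-10,2.3,0],
    [-12.5,2.9,0],
    [-13.7,3.2,0]
  ],
  "spin": [0,0,0,0,0]
}}

```text
clock: 20.85
eef_pos: [0.4989, -0.202, 0.2518]
tool_rot: [0.846, 0.533, -0.0, -0.0]
ft_force: [-0.6, 0.6, -6.3]
grip_width: 0.026
grasp_force: 59.5
```

{"name": "arm_command", "arguments": {
  "slide": [
    [0,0,1],
    [0,0,2.5],
    [0,0,4],
    [0,0,5.5],
    [0,0,6]
  ],
  "spin": [0,0,0,0,0]
}}

```text
clock: 21.48
eef_pos: [0.4994, -0.1999, 0.1904]
tool_rot: [0.846, 0.534, -0.001, -0.001]
ft_force: [0.3, -0.7, -6.2]
grip_width: 0.0258
grasp_force: 59.6
```

{"name": "arm_command", "arguments": {
  "slide": [
    [0,0,0],
    [0,0,0],
    [0,0,0],
    [0,0,0],
    [0,0,0]
  ],
  "spin": [0,0,0,0,0]
}}

```text
clock: 22.1
eef_pos: [0.5003, -0.2007, 0.1925]
tool_rot: [0.846, 0.534, 0.0, 0.0]
ft_force: [0.3, 0.3, -5.4]
grip_width: 0.0258
grasp_force: 59.6
```

```bash
python3 - <<'E'
from h import *
c=camera("scene"); save(c,"end.png")
for t in("blue_canister_knob","yellow_canister_knob"):
    for d in landmark_of(c,t)[:3]: print(t,d["confidence"],d["centre"],at_depth(c,d["centre"]))
go(.5,-.201,.193)
E
```

```text
blue_canister_knob 0.93 [295.2, 279.7] [0.6250686  0.08215186 0.1065001 ]
blue_canister_knob 0.73 [420.2, 311.1] [0.48021061 0.22929657 0.10739225]
blue_canister_knob 0.59 [279.9, 101.2] [ 0.50346465 -0.19266202  0.2092663 ]
yellow_canister_knob 0.92 [309.9, 224.5] [0.55405847 0.00330836 0.11170296]
t 22.25 tcp [ 0.5002 -0.2007  0.1923] yaw 64.48 J [-0.382  0.337  0.034  1.268  0.     1.635] F [ 0.66 -0.24 -6.31] w 0.026239264532456005 g 59.57705497741699
slide cm [-0.04 -0.   -0.07]
```

View pics/end.png

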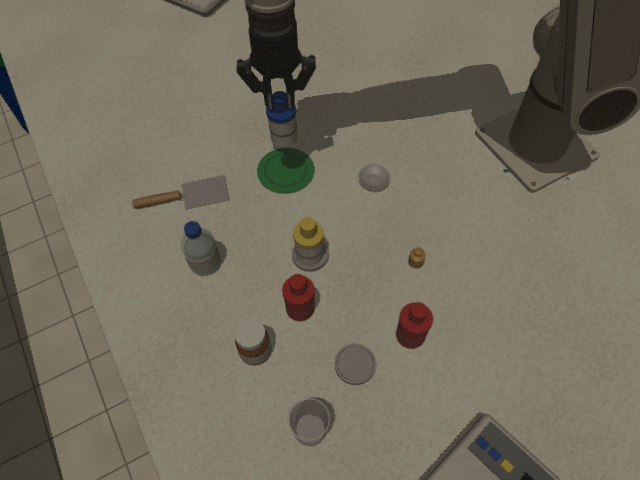

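The blue canister hangs upright over the mat, with its knob at (280,101) and the mat at (286,170). Yellow stands in its dish at (309,235), and nothing else has moved. I let it settle for one more call, then hand in.

{"name": "arm_command", "arguments": {
  "slide": [
    [0,0,0],
    [0,0,0],
    [0,0,0],
    [0,0,0],
    [0,0,0]
  ],
  "spin": [0,0,0,0,0]
}}

```text
clock: 22.88
eef_pos: [0.5002, -0.2007, 0.1923]
tool_rot: [0.846, 0.533, -0.0, 0.0]
ft_force: [0.1, 0.3, -6.3]
grip_width: 0.0258
grasp_force: 59.6
```

```bash
python3 -c "
from workcell import *
print(job_done())"
```

```text
the job is handed in; nothing more can be done
None
```

Job handed in (no verdict was returned): the heavier blue-lidded canister (about 6.6 N, against 3.2 N for yellow) is held still and upright about 10 cm over the middle of the green mat, with the yellow one released in its own dish.

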